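Change the seasoning rack over to the wide shaker

ROBOT

A 6-joint arm with a two-finger parallel gripper is mounted at the origin on a cart in front of the work surface, level with it; the furniture and walls round the work are solid. World frame = base frame: x ahead of the robot, y to its left, z up, the work surface at z = 0. Lengths are in mm, angles in rad, forces in N, time in s.
With the tool pointing down it reaches from about 350 to 975 mm from the base axis. Payload 4.9 kg.
Tool frame: the origin (TCP) lies on the centre line of the jaws, within the pads' length; the fingertips stand 25 mm ahead of it and the grasp point (between the pads) lies 6 mm ahead of it (r.nose_length is the distance from the TCP to the fingertips, in mm); z points along the fingers, y is the line along which they close (so a half turn about z gives the same grasp; the last joint's range is limited). The gripper opens to 85 mm and grips with 20 to 120 N. Pads are 22 mm wide; open, the fingers measure 114 mm over their backs; the gripper's body (76 mm by 85 mm) begins 54 mm behind the grasp point. The pads swing forward as they close: fully open they stand 13 mm farther back than shut.
Start: joints at [1.12, 0.053, 1.613, -0, 1.476, -0.119], TCP at [203.58, 590.895, 256.304] pointing down, gripper open.
Joint ranges: [-3.01, 3.01], [-1.01, 2.22], [0.06, 2.58], [-1.02, 4.17], [0.09, 2.62], [-3.14, 3.14]. Speed limits (rad/s): [2.57, 2.57, 3.14, 3.14, 3.14, 3.14].

INTERFACE

Orientations are given as a unit quaternion [x, y, z, w].
In Python, from cell import r gives the robot as it stands.
- The arm moves only by the tool jog_arm, never from a script. Its argument "commands" is one flat list of numbers, 6 for each row, row after row: the shift along the world's x, y, z in cm, then the turn, a rotation vector about the world's x, y, z in degrees. In form: [dx, dy, dz, wx, wy, wz, dx, dy, dz, wx, wy, wz, ...]. A call has 1 to 20 rows; each row shifts and turns the commanded pose from where the row before left it; what a row does not reach is not made up. A row lasts 1/8 s, in which the tool goes at most 62.5 mm and 10.7 degrees, less where a joint would pass 70% of its speed; a pose out of reach is approached as far as the arm can. A call is refused whole if a number of a shift passes 6.25 or a number of a turn 10.7, either way. A call with a gripper value outside its range is refused whole. "hand" is the finger opening in cm, from 0 to 8.54, set as the call begins (left out, the last holds). The fingers move at their own pace and stop on an object; the grip force is fixed at half the most. Time passes only in rows, so rows that do not move let the fingers close. It gives the time, the measured TCP pose, the force, the opening and the grip force at its end, in the units of the state.
- r.get_obs(): the state, without advancing time (a new reading comes with each control period).
- r.read_camera(name): name is "scene" or "top" or "wrist"; returns (picture, depth): 420x560x3 uint8, red, green, blue; 420x560 float32, mm along the optical axis (not along the pixel's ray), 0 where there is no reading.
- r.camera_params(name): a dict with "fov_y" (degrees; the focal length in pixels is half the picture's height over the tangent of half this angle, whatever the lens; pixels are square), "cx", "cy" (the principal point, pixels), "R" (3x3) and "t" (3): a world point X has camera coordinates R X + t. Camera axes: x right, y down, z forward; pixel columns grow to the right and rows downward; lengths in mm; the calibration is good to about 2 mm. A picture is of the moment at which its call begins: read the wrist's pose just before it. camera_params takes no time and is no camera call; for the wrist camera it gives the pose at the moment of the call.
- r.sign_off(): hands the job in; it is judged then, once.
The state is a dict: "time_s": time; "joints": joint angles; "dq": joint speeds; "joint_torque": joint torques, N m; "ee_pos": TCP position; "orientation": TCP orientation; "force": force on the tool from outside, world axes, zero at the start; "wrist_torque": the same for the moment, N m; "width": finger opening in mm; "grip_force": force on a finger pad.
Only numpy, scipy, OpenCV 4.12 (cv2) and the standard library are available. Lean on these libraries where they do the work, as an engineer would, in place of code of your own. Each camera call takes 0.05 s, during which the arm holds its last target. There are 200 camera calls.

TASK

The seasoning rack is being changed over from the slim end shaker, whose cap was left up, to the wide shaker at the other end. First press the slim shaker's flip cap fully shut, then flick the wide shaker's cap open until it stands upright or leans back, and last slide the black selector grip along the rack's front as far as it goes to the wide shaker's end. Leave the middle shaker shut and do not disturb the timer, the spice jar and the mill.

Things in the scene. Friction and masses are not known exactly. Their poses are not given: they have to be found in the camera images.
- rack: Fixed wooden block 66 x 196 x 34 mm (x, y, z) on the table; three steel shakers sunk in it at y = -64, 0, +64 mm, a wide one at one end (which end varies), two slim. Origin under the block's centre, on the table; x points to the back, the front (-x) faces the robot. Aluminium slide channel, 24 mm wide, 176 long, 45 high, along the front at x = -60 mm.
- tube_slim: Slim end shaker (steel, 34 mm across), fixed upright in the rack, its cap left open. Origin at the centre of its underside; its mouth is 70 mm above that, 80 mm above the table. Axes parallel to the rack's.
- tube_middle: Middle shaker, the same shape as the slim end one (34 mm across, mouth 80 mm above the table), cap shut, to be left alone. Origin at the centre of its underside, axes parallel to the rack's.
- tube_wide: Wide shaker (steel, 46 mm across) at the other end of the rack, fixed upright, cap shut at the start. Origin at the centre of its underside; mouth 70 mm above that, 80 mm above the table. Axes parallel to the rack's.
- cap_slim (a joint): Slim shaker's black flip cap: 0 = shut flat on the mouth, 1.57 = upright, 1.9 = stop, leaning back. Stiff hinge: stays where left. Cap 34 mm across and 10 mm thick, with a thumb tab 12 mm wide, 10 mm thick, sticking out 14 mm past the cap's edge on the side away from the hinge (the rack's front). About 1 N at the tab moves it.
- cap_middle (a joint): Middle shaker's flip cap, same as the slim one's; 0 = shut.
- cap_wide (a joint): Wide shaker's flip cap: 0 = shut, 1.57 = upright, 1.9 = stop. Stiff hinge: stays where left. Cap 46 mm across and 10 mm thick, with a thumb tab 12 mm wide, 10 mm thick, sticking out 14 mm past the cap's edge on the side away from the hinge (the rack's front). The tab can be pinched from above, fingers closing along the rack's y, and led in an arc about the hinge.
- selector (a joint): Position of the selector grip, m: 0 = stop at the rack's -y end, 0.128 = stop at its +y end; at the stops it stands in front of the end shakers. Friction 1.5 N.
- selector_top (a point): Top centre of the selector grip, a black ribbed block 14 x 14 mm, its top 75 mm above the table and 30 mm above the channel it slides on.
- hinge_slim (a point): Middle of the slim cap's hinge line (parallel to the rack's y): at the back rim of the mouth, 17 mm behind the tube's axis, 80 mm above the table.
- hinge_wide (a point): Middle of the wide cap's hinge line (parallel to the rack's y): 23 mm behind the tube's axis, 80 mm above the table.
- tab_slim (a point): Centre of the slim cap's thumb tab, 41 mm from the hinge along the cap, half way up its thickness; moves with the cap.
- tab_wide (a point): Centre of the wide cap's thumb tab, 53 mm from the hinge along the cap, half way up its thickness; moves with the cap.
- timer: Round kitchen timer with a red base and dial grip, 67 mm across, 36 mm high, standing loose; leave it. Origin under its centre.
- jar: Spice jar with a white lid, 41 mm across, 107 mm high, standing loose; leave it. Origin under its centre.
- mill: Grey and white mill, 44 mm across, 90 mm high, standing loose; leave it. Origin under its centre.

How it is judged:
By the outcome, as a careful person would: the job done as asked, in the order asked, and still so for the second after the job is handed in, with the robot touching nothing.
It also fails if it takes over 48 s, if anything falls off the work surface, if the arm or the gripper's body presses on something with over 40 N, if the wrist force passes 120 N, or if a joint passes its speed limit or range.

## Working session

There is one attempt and no reset: what is moved stays moved. The work goes in short steps, Python scripts to look and compute and a tool call to move; the robot and the scene stay as the last step left them, time stands still between calls to the robot, and variables do not carry over. Pictures are saved under pics/ and viewed, at most 10 in all, crops included, and the job is handed in when it is done.

Besides the shell and the picture viewer there is one more tool, called as name(argument=value, ...) on one line, values as JSON. jog_arm: Moves the arm, as the interface text tells. Its arguments: {"type":"object","properties":{"commands":{"type":"array","items":{"type":"number"}},"hand":{"type":"number"}},"required":["commands"]}

```bash
mkdir -p pics
cat > h.py <<'E'
import numpy as np, cv2
from cell import r
def K(n):
    p=r.camera_params(n); f=210/np.tan(np.radians(p["fov_y"])/2); return p,f
def cloud(n,d):
    p,f=K(n); v,u=np.mgrid[:420,:560]
    c=np.stack([(u-p["cx"])/f*d,(v-p["cy"])/f*d,d],-1)
    R=np.array(p["R"]);return (c-np.array(p["t"]))@R
E
python3 - <<'E'
from h import *
o=r.get_obs();print(o)
for n in("scene","top"):
    im,d=r.read_camera(n);cv2.imwrite(f"pics/{n}0.png",im[:,:,::-1]);np.savez(f"{n}0.npz",im=im,d=d,P=cloud(n,d))
    print(n,r.camera_params(n),(d==0).mean())
E
```

```text
{'time_s': 0.0, 'joints': array([ 1.12006027e+00,  5.33751499e-02,  1.61428528e+00,  2.30652371e-05,
        1.47600601e+00, -1.18993108e-01]), 'dq': array([ 2.56341866e-03, -1.48905647e-03, -7.51164420e-05,  9.45290082e-04,
       -1.48133578e-03, -1.60711126e-04]), 'joint_torque': array([ 9.17788602e-04, -3.93696356e+01, -3.70175171e+01, -2.69451175e-05,
        7.23664052e-03,  8.48979852e-06]), 'ee_pos': array([203.2975122 , 590.41026633, 255.05683966]), 'orientation': array([ 1.65112909e-01,  9.86274126e-01, -9.91878695e-04, -3.02412191e-04]), 'force': array([-0.0947846 , -0.43676378,  0.59461057]), 'wrist_torque': array([0.0478355 , 0.03186473, 0.01985956]), 'grip_force': 0.0, 'width': 84.85786659233356}
scene {'fov_y': 46.22133771040587, 'cx': 275.7078234628354, 'cy': 202.61546729526805, 'R': array([[-8.67644777e-01, -4.97184585e-01, -1.74957008e-04],
       [-2.18668589e-01,  3.81918040e-01, -8.97954709e-01],
       [ 4.46516058e-01, -7.79067455e-01, -4.40087844e-01]]), 't': array([614.18316736,  20.79162825, 955.41766535])} 0.004064625850340136
top {'fov_y': 48.765455370744114, 'cx': 289.0748549854542, 'cy': 205.64806960877647, 'R': array([[-0.02395552, -0.9995445 , -0.01835557],
       [-0.98098586,  0.02704004, -0.19218632],
       [ 0.19259512,  0.01340263, -0.98118678]]), 't': array([397.85640756, 509.40606884, 807.97855704])} 0.004255952380952381
```

View pics/scene0.png

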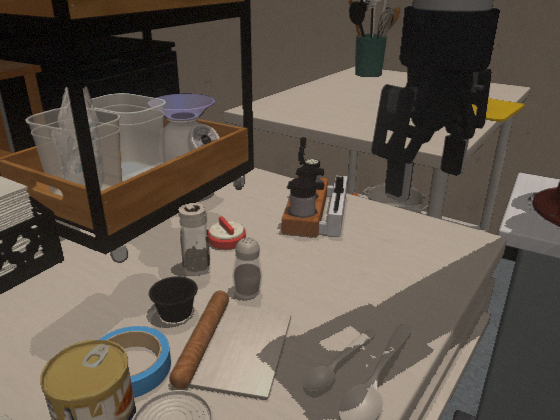

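View pics/top0.png

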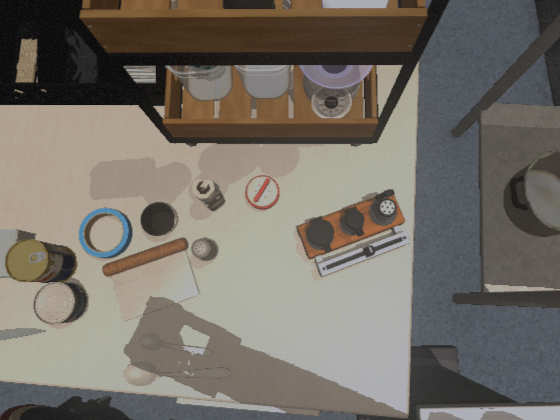

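The views show the rack at right of the top view: wide shaker shut at about (320,233), middle at (352,221), slim open at (386,207) with its cap upright at (390,195). The selector is at (369,251) on the channel. In the scene view the open cap is at (303,150) and the selector at (339,185).

Run:
```python
from h import *
z=np.load("top0.npz");im,d,P=z["im"],z["d"],z["P"]
sub=(slice(180,285),slice(290,420))
hsv=cv2.cvtColor(im,cv2.COLOR_RGB2HSV)
reg=np.zeros((420,560),bool);reg[sub]=True
wood=reg&(hsv[...,1]>110)&(hsv[...,2]>60)&(P[...,2]>20)&(P[...,2]<45)
chan=reg&(P[...,2]>36)&(P[...,2]<55)&(hsv[...,1]<70)
dark=reg&(im.max(-1)<75)
for n,m in(("wood",wood),("chan",chan)):
    q=P[m];rc=cv2.minAreaRect(q[:,:2].astype(np.float32));print(n,m.sum(),rc,np.median(q[:,2]))
n,l,s,c=cv2.connectedComponentsWithStats((dark&(P[...,2]>55)).astype(np.uint8))
for i in range(1,n):
    if s[i,4]>15:
        q=P[l==i];print(i,s[i],c[i].round(),np.median(q,0).round(1),q.min(0).round(),q.max(0).round())
for zlo,zhi in((55,72),(72,80),(80,87),(87,95),(95,140)):
    q=P[reg&(P[...,2]>zlo)&(P[...,2]<zhi)]
    print(zlo,len(q),np.median(q,0).round(1) if len(q) else 0)
big=cv2.resize(im[180:285,290:420],None,fx=6,fy=5.7,interpolation=cv2.INTER_CUBIC)
cv2.imwrite("pics/top_c.png",cv2.resize(im[180:280,290:420],None,fx=6,fy=6,interpolation=cv2.INTER_CUBIC)[:,:,::-1])
```

```text
wood 1348 ((485.56146240234375, 269.4682922363281), (64.8598861694336, 192.76470947265625), 19.119468688964844) 32.710334016020745
chan 1301 ((460.79779052734375, 260.1440734863281), (92.92547607421875, 175.80032348632812), 20.121240615844727) 43.97882469520974
1 [375 190  21  29 186] [384. 202.] [518.8 219.3  97.1] [354. 194.  55.] [532. 373. 898.]
3 [344 207  20  29 376] [354. 221.] [483.4 269.8  88.4] [354. 254.  59.] [507. 373. 898.]
4 [308 217  25  36 513] [321. 233.] [463.9 329.6  88.7] [354. 309.  57.] [491. 373. 898.]
6 [365 246  11  11  53] [369. 251.] [429.7 245.8  73.1] [354. 233.  56.] [438. 373. 898.]
55 112 [473.8 245.9  63.2]
72 268 [500.  216.8  78. ]
80 275 [494.  270.2  84.1]
87 825 [470.8 317.7  89. ]
95 120 [522.8 218.9 111.2]
```

View pics/top_c.png

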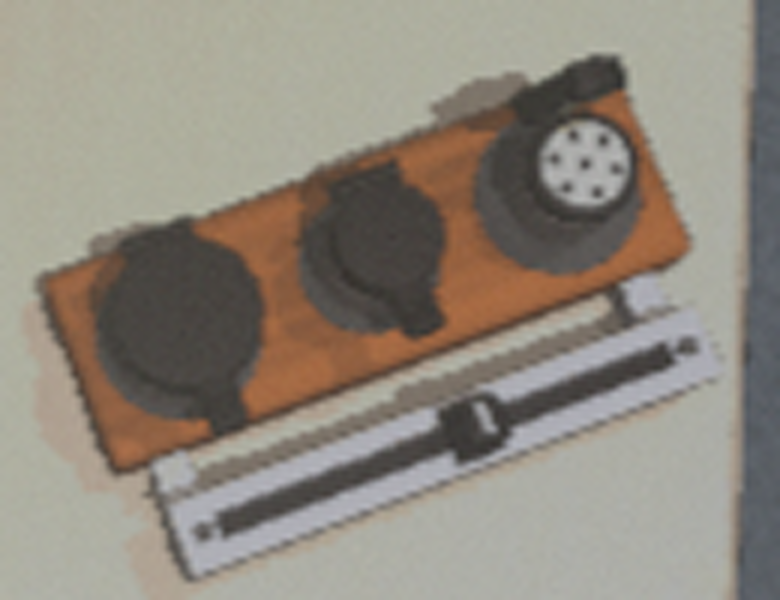

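The crop shows all three shakers clearly: wide cap centre (180,325), middle (385,230), slim mouth (585,165) with its cap standing up behind it, and the selector at (475,425). Next I check the cap angle, the selector offset and the shelf clearance.

Run:
```python
from h import *
th=np.radians(19.1);c,s=np.cos(th),np.sin(th);O=np.array([485.6,269.5])
for n in("top","scene"):
    z=np.load(n+"0.npz");im,P=z["im"],z["P"].reshape(-1,3);ii=im.reshape(-1,3).max(-1)
    D=P[:,:2]-O;Q=np.c_[D[:,0]*c+D[:,1]*s,-D[:,0]*s+D[:,1]*c,P[:,2]]
    def st(nm,m):
        q=Q[m];print(n,nm,len(q),np.percentile(q,[3,50,97],axis=0).round(1).tolist() if len(q) else "")
    box=lambda x0,x1,y0,y1,z0,z1:(Q[:,0]>x0)&(Q[:,0]<x1)&(Q[:,1]>y0)&(Q[:,1]<y1)&(Q[:,2]>z0)&(Q[:,2]<z1)
    st("slimcap",box(0,60,-90,-40,93,150))
    st("slimcap hi",box(0,60,-90,-40,113,150))
    st("slim mouth",box(-30,12,-90,-40,74,88))
    st("selector",box(-75,-45,-90,90,65,82))
    st("wide",box(-28,30,36,92,86,95)); st("wtab",box(-50,-26,40,90,76,95)); st("midcap",box(-30,30,-24,24,86,95))
    st("mtab",box(-50,-20,-20,20,76,95))
    st("wood",box(-50,50,-120,120,30,37)&(ii>80)); st("chan",box(-90,-45,-120,120,41,48))
    w=(P[:,0]>560)&(P[:,1]>80)&(P[:,1]<450)&(P[:,2]>50)
    for a in range(560,760,40):
        m=w&(P[:,0]>=a)&(P[:,0]<a+40); 
        if m.sum():print(a,m.sum(),P[m].min(0).round(),P[m].max(0).round())
```

```text
top slimcap 123 [[13.4, -78.7, 97.4], [18.7, -59.4, 111.0], [24.2, -48.8, 128.8]]
top slimcap hi 55 [[13.2, -70.2, 115.5], [17.9, -63.2, 126.8], [23.2, -58.8, 129.7]]
top slim mouth 253 [[-14.7, -79.2, 75.6], [-1.1, -64.3, 79.4], [11.0, -49.8, 81.9]]
top selector 65 [[-66.5, -15.2, 68.0], [-60.1, -7.7, 73.9], [-53.4, -2.1, 76.7]]
top wide 527 [[-23.3, 43.7, 86.6], [-0.4, 63.0, 88.9], [20.5, 82.4, 91.5]]
top wtab 45 [[-36.7, 57.5, 84.1], [-31.7, 62.7, 88.8], [-26.8, 68.6, 91.4]]
top midcap 330 [[-27.2, -15.2, 86.3], [-2.7, -0.8, 88.7], [15.3, 12.7, 91.1]]
top mtab 47 [[-30.5, -6.3, 83.9], [-25.4, 0.0, 88.7], [-20.5, 5.1, 91.3]]
top wood 1699 [[-31.3, -94.2, 30.4], [-11.8, 4.7, 32.9], [30.8, 93.5, 35.8]]
top chan 1130 [[-71.1, -83.7, 41.6], [-60.0, 6.7, 44.0], [-48.6, 82.0, 46.8]]
600 3 [640. 223. 352.] [640. 224. 363.]
640 15951 [640. 212.  50.] [680. 450. 480.]
680 5188 [680. 209.  56.] [720. 450. 435.]
720 2071 [720. 208.  57.] [760. 450. 199.]
scene slimcap 124 [[13.1, -66.5, 95.5], [18.2, -54.7, 112.0], [24.2, -45.0, 130.0]]
scene slimcap hi 58 [[12.8, -65.7, 113.5], [18.0, -57.5, 122.6], [22.6, -53.0, 130.3]]
scene slim mouth 107 [[-16.0, -75.1, 75.5], [-3.3, -55.4, 81.7], [10.7, -45.4, 83.0]]
scene selector 58 [[-66.2, -7.1, 65.6], [-60.4, -1.1, 72.8], [-54.5, 1.9, 78.8]]
scene wide 301 [[-24.8, 49.1, 86.6], [-1.7, 71.7, 91.2], [22.3, 87.8, 92.6]]
scene wtab 50 [[-37.1, 62.5, 82.4], [-31.8, 70.1, 89.3], [-26.6, 73.3, 92.8]]
scene midcap 185 [[-27.8, -9.8, 86.5], [-3.6, 6.7, 91.0], [18.2, 18.4, 92.6]]
scene mtab 41 [[-30.6, -3.4, 82.7], [-26.0, 6.1, 89.8], [-21.1, 8.9, 92.8]]
scene wood 513 [[-32.9, -83.3, 30.6], [-21.9, 69.7, 35.1], [30.7, 100.0, 36.6]]
scene chan 395 [[-71.9, -73.9, 43.1], [-61.8, 38.0, 46.4], [-48.8, 89.3, 47.8]]
600 110 [638. 216.  50.] [640. 280. 376.]
640 6625 [640. 210.  50.] [680. 450. 388.]
680 2307 [681. 227. 102.] [720. 450. 214.]
720 1446 [720. 225.  82.] [760. 450. 214.]
```

jog_arm(commands=[3.45,-3.65,0,0,0,3.8,3.45,-3.65,0,0,0,3.8,3.45,-3.65,0,0,0,3.8,3.45,-3.65,0,0,0,3.8,3.45,-3.65,0,0,0,3.8,3.45,-3.65,0,0,0,3.8,3.45,-3.65,0,0,0,3.8,3.45,-3.65,0,0,0,3.8,3.45,-3.65,0,0,0,3.8,3.45,-3.65,0,0,0,3.8,0,0,0,0,0,0,0,0,0,0,0,0], hand=0)

```text
time_s: 1.6
ee_pos: [548.1, 226.0, 255.7]
orientation: [-0.165, 0.986, 0.0, -0.001]
force: [0.1, 0.3, 0.6]
width: -0.1
grip_force: 0.0
```

Run:
```python
from h import *
print(r.nose_length)
im,d=r.read_camera("wrist");P=cloud("wrist",d).reshape(-1,3);cv2.imwrite("pics/w1.png",im[:,:,::-1])
th=np.radians(19.1);c,s=np.cos(th),np.sin(th);O=np.array([485.6,269.5])
D=P[:,:2]-O;Q=np.c_[D[:,0]*c+D[:,1]*s,-D[:,0]*s+D[:,1]*c,P[:,2]]
box=lambda x0,x1,y0,y1,z0,z1:(Q[:,0]>x0)&(Q[:,0]<x1)&(Q[:,1]>y0)&(Q[:,1]<y1)&(Q[:,2]>z0)&(Q[:,2]<z1)
def st(nm,m):
    q=Q[m];print(nm,len(q),np.percentile(q,[3,50,97],axis=0).round(1).tolist() if len(q) else "")
st("slimcap",box(0,60,-95,-40,93,150)); st("hi",box(0,60,-95,-40,118,150)); st("mouth",box(-30,12,-95,-40,74,88))
st("sel",box(-75,-45,-90,90,65,82));st("wide",box(-28,30,36,92,84,95));st("wtab",box(-50,-26,40,90,76,95));st("mid",box(-30,30,-24,24,84,95));st("wood",box(-50,50,-120,120,28,39))
```

```text
25.0
slimcap 502 [[14.1, -79.1, 100.0], [18.7, -64.0, 112.0], [24.4, -49.3, 129.1]]
hi 199 [[13.8, -69.6, 124.4], [18.6, -64.0, 127.9], [24.2, -58.4, 129.4]]
mouth 895 [[-13.5, -78.5, 78.9], [-0.9, -64.3, 80.5], [11.1, -50.0, 81.9]]
sel 293 [[-65.2, -15.4, 66.0], [-58.4, -9.6, 75.0], [-51.8, -2.0, 77.2]]
wide 2313 [[-24.1, 42.7, 85.5], [0.2, 62.4, 89.9], [24.8, 82.5, 91.4]]
wtab 196 [[-35.8, 57.4, 83.0], [-31.3, 61.3, 89.9], [-26.6, 68.7, 91.6]]
mid 1465 [[-26.7, -14.9, 85.3], [-0.7, -1.1, 89.9], [20.6, 13.1, 91.4]]
wood 5826 [[-31.9, -94.6, 31.4], [-10.6, -24.2, 34.2], [31.5, 65.4, 36.2]]
```

View pics/w1.png

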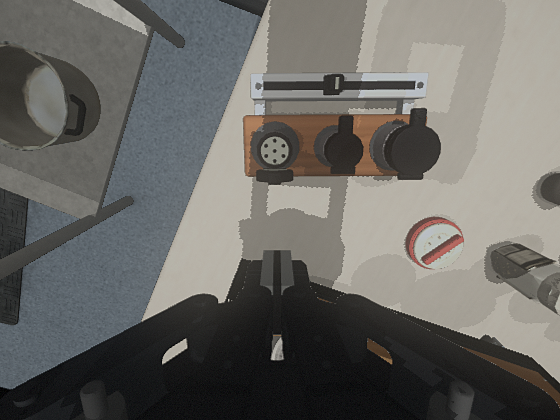

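The wrist view agrees with the top view: slim mouth (275,150) with its cap at (275,177), fingers at (275,265) in line behind it, wide cap at (415,150). Lowering behind the cap and sweeping it forward.

jog_arm(commands=[0.08,-0.24,-3.1,0,0,0,0,0,-3.1,0,0,0,0,0,-3.1,0,0,0,0,0,-3.0,0,0,0,0,0,0,0,0,0,-0.71,-0.245,0,0,0,0,-0.71,-0.245,0,0,0,0,-0.71,-0.245,0,0,0,0,-0.71,-0.245,0,0,0,0,-0.71,-0.245,0,0,0,0,-0.71,-0.245,0,0,0,0,0,0,0,0,0,0])

```text
time_s: 3.15
ee_pos: [506.0, 208.5, 133.0]
orientation: [-0.165, 0.986, -0.0, -0.001]
force: [-1.0, -0.1, 0.2]
width: 0.1
grip_force: 0.0
```

jog_arm(commands=[-0.47,-0.16,-0.55,0,0,0,-0.47,-0.16,-0.55,0,0,0,-0.47,-0.16,-0.55,0,0,0,0,0,-0.1,0,0,0,0,0,-0.1,0,0,0,0,0,0,0,0,0])

```text
time_s: 3.9
ee_pos: [492.5, 204.0, 115.0]
orientation: [-0.165, 0.986, -0.0, -0.0]
force: [-2.0, -0.0, 2.9]
width: 0.1
grip_force: 1.5
```

jog_arm(commands=[0,0,-0.1,0,0,0,0,0,-0.1,0,0,0,0,0,-0.1,0,0,0,0,0,0,0,0,0])

```text
time_s: 4.4
ee_pos: [492.6, 204.0, 114.6]
orientation: [-0.165, 0.986, -0.0, -0.001]
force: [-11.5, -3.2, 17.8]
width: -0.3
grip_force: 9.0
```

jog_arm(commands=[0,0,0.5,0,0,0,0,0,3,0,0,0,0,0,3.5,0,0,0,-1.64,2.81,1,0,0,0])

```text
time_s: 4.9
ee_pos: [478.4, 231.9, 194.6]
orientation: [-0.163, 0.987, 0.0, 0.003]
force: [-0.4, -0.4, 0.1]
width: -0.1
grip_force: 0.0
```

jog_arm(commands=[-1.64,2.81,1,0,0,0,-1.64,2.81,0,0,0,0,-1.64,2.81,0,0,0,0,0,0,0,0,0,0,0,0,0,0,0,0], hand=4)

```text
time_s: 5.52
ee_pos: [427.3, 316.1, 201.4]
orientation: [-0.165, 0.986, -0.0, 0.0]
force: [-0.5, -0.1, -0.3]
width: 39.8
grip_force: 0.0
```

```bash
cat >> h.py <<'E'
th=np.radians(19.1);c,s=np.cos(th),np.sin(th);O=np.array([485.6,269.5])
def rack(n,tag):
    im,d=r.read_camera(n);P=cloud(n,d).reshape(-1,3);cv2.imwrite(f"pics/{tag}.png",im[:,:,::-1])
    D=P[:,:2]-O;return np.c_[D[:,0]*c+D[:,1]*s,-D[:,0]*s+D[:,1]*c,P[:,2]]
def st(nm,Q,x0,x1,y0,y1,z0,z1):
    m=(Q[:,0]>x0)&(Q[:,0]<x1)&(Q[:,1]>y0)&(Q[:,1]<y1)&(Q[:,2]>z0)&(Q[:,2]<z1);q=Q[m]
    print(nm,len(q),np.percentile(q,[3,50,97],axis=0).round(1).tolist() if len(q) else "")
E
python3 - <<'E'
from h import *
o=r.get_obs();print(o["ee_pos"],o["width"])
e=o["ee_pos"][:2]-O;print("tcp rack",e[0]*c+e[1]*s,-e[0]*s+e[1]*c)
Q=rack("wrist","w2")
st("slim",Q,-45,40,-95,-40,75,150);st("wide",Q,-28,30,36,92,84,95);st("wtab",Q,-50,-26,40,90,76,95);st("sel",Q,-75,-45,-90,90,65,82)
Q=rack("top","t2");st("slim",Q,-45,40,-95,-40,75,150)
E
```

```text
[427.30019125 316.10514269 201.43130251] 39.78145769358158
tcp rack -39.84030398225495 63.11621981668759
slim 1985 [[-28.4, -77.6, 77.9], [-3.1, -61.5, 89.5], [19.9, -48.6, 91.0]]
wide 2470 [[-23.5, 43.5, 86.1], [-1.0, 62.8, 89.9], [23.8, 82.3, 91.1]]
wtab 226 [[-36.2, 57.3, 83.4], [-32.2, 62.8, 89.9], [-26.5, 68.3, 91.6]]
sel 361 [[-66.0, -14.8, 65.8], [-60.3, -7.2, 74.7], [-52.8, -1.7, 77.1]]
slim 0
```

View pics/w2.png

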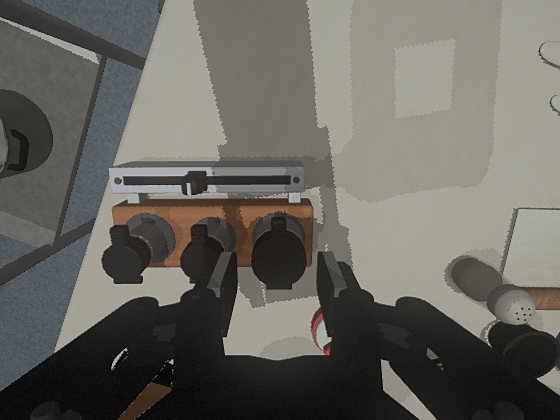

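The slim cap lies flat at z about 90 (pixel (125,262)), and the wide tab at (279,222) is between the fingers. Lowering and pinching.

jog_arm(commands=[0,0,-2.45,0,0,0,0,0,-2.45,0,0,0,0,0,-2.45,0,0,0,0,0,-2.45,0,0,0,0,0,0,0,0,0])

```text
time_s: 6.25
ee_pos: [426.0, 314.9, 101.5]
orientation: [-0.164, 0.986, -0.001, -0.002]
force: [-0.9, 0.4, -0.7]
width: 40.1
grip_force: 0.0
```

jog_arm(commands=[0,0,0,0,0,0,0,0,0,0,0,0,0,0,0,0,0,0,0,0,0,0,0,0,0,0,0,0,0,0], hand=0)

```text
time_s: 6.88
ee_pos: [427.9, 317.2, 105.2]
orientation: [-0.165, 0.986, 0.001, 0.001]
force: [-1.5, 3.7, 6.2]
width: 9.1
grip_force: 59.0
```

jog_arm(commands=[0.08,0.03,0.48,0,0,0,0.08,0.03,0.48,0,0,0,0.16,0.055,0.465,0,0,0,0.16,0.055,0.465,0,0,0,0,0,0,0,0,0])

```text
time_s: 7.5
ee_pos: [432.0, 318.5, 121.5]
orientation: [-0.165, 0.986, 0.001, 0.001]
force: [4.3, 8.4, -5.7]
width: 8.6
grip_force: 58.5
```

Run:
```python
from h import *
im,_=r.read_camera("scene");a=cv2.resize(im[140:240,260:370],None,fx=5,fy=5)
im,_=r.read_camera("wrist");b=im
cv2.imwrite("pics/s3.png",a[:,:,::-1]);cv2.imwrite("pics/w3.png",b[:,:,::-1])
```

```text
(no output)
```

View pics/s3.png

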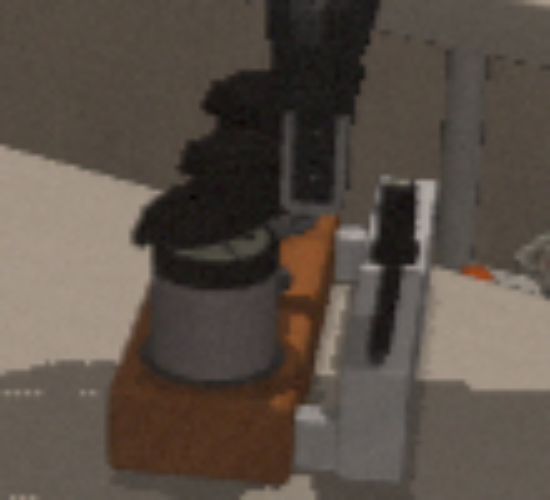

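The cap is lifting: the crop shows the wide cap tilted with its tab still in the pads at (300,165). Continuing the arc.

jog_arm(commands=[0.23,0.08,0.42,0,0,0,0.23,0.08,0.42,0,0,0,0.3,0.1,0.38,0,0,0,0.3,0.1,0.38,0,0,0,0,0,0,0,0,0])

```text
time_s: 8.22
ee_pos: [441.6, 321.8, 137.0]
orientation: [-0.165, 0.986, 0.0, -0.001]
force: [0.8, 6.0, -5.2]
width: 7.5
grip_force: 58.7
```

Run:
```python
from h import *
im,_=r.read_camera("scene");a=cv2.resize(im[140:240,260:370],None,fx=5,fy=5)
cv2.imwrite("pics/s4.png",a[:,:,::-1])
```

```text
(no output)
```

View pics/s4.png

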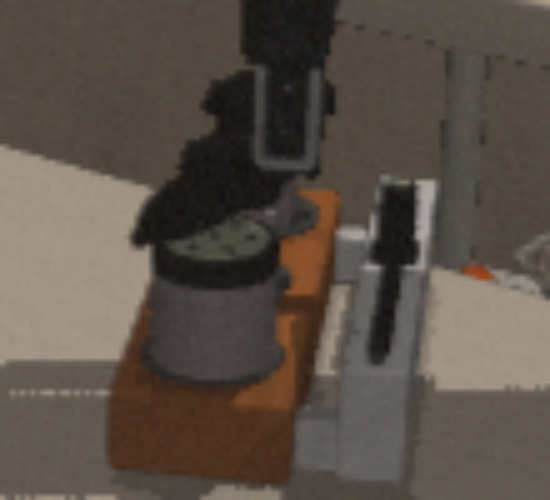

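jog_arm(commands=[0,0,0,0,0,0,0,0,0,0,0,0,0,0,0,0,0,0,-1.2,-0.41,0,0,0,0,-1.2,-0.41,0,0,0,0,-1.2,-0.41,0,0,0,0], hand=3)

```text
time_s: 9.02
ee_pos: [405.3, 309.0, 138.6]
orientation: [-0.165, 0.986, -0.0, -0.0]
force: [0.4, 0.4, 0.0]
width: 30.0
grip_force: 0.0
```

jog_arm(commands=[0,0,-0.4,0,0,0,0,0,-0.4,0,0,0,0,0,0,0,0,0], hand=0)

```text
time_s: 9.4
ee_pos: [406.4, 309.3, 130.1]
orientation: [-0.165, 0.986, -0.0, -0.0]
force: [0.5, 0.1, -0.3]
width: 0.1
grip_force: 0.0
```

jog_arm(commands=[0.75,0.26,0,0,0,0,0.75,0.26,0,0,0,0,0.75,0.26,0,0,0,0,0.75,0.26,0,0,0,0,0.75,0.26,0,0,0,0,0,0,0,0,0,0])

```text
time_s: 10.15
ee_pos: [426.3, 316.4, 124.3]
orientation: [-0.166, 0.986, -0.006, -0.028]
force: [-56.4, -20.3, 25.6]
width: -0.2
grip_force: 32.4
```

Run:
```python
from h import *
o=r.get_obs();e=o["ee_pos"][:2]-O;print("tcp rack",e[0]*c+e[1]*s,-e[0]*s+e[1]*c,o["ee_pos"],o["force"])
im,_=r.read_camera("scene");a=cv2.resize(im[140:240,260:370],None,fx=5,fy=5)
cv2.imwrite("pics/s5.png",a[:,:,::-1])
```

```text
tcp rack -40.72053964146764 63.721756797805 [426.27027098 316.38931534 124.34679563] [-56.3652875  -20.34300903  25.59704092]
```

View pics/s5.png

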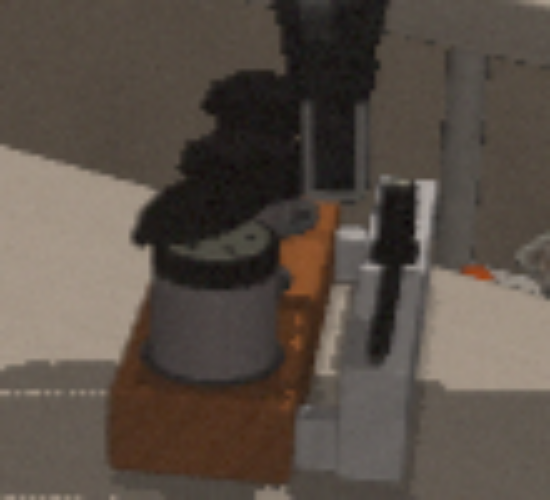

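It jammed: the cap is at about 25° and pushing straight back binds. I'll back off, tilt the fingers forward by 40° and lift the tab from underneath.

jog_arm(commands=[-2.55,-0.88,0,0,0,0,-2.55,-0.88,0,0,0,0,0,0,0,3.27,-9.45,0,0,0,0,3.27,-9.45,0,0,0,0,3.27,-9.45,0,0,0,0,3.27,-9.45,0,0,0,0,0,0,0])

```text
time_s: 11.08
ee_pos: [390.5, 303.6, 127.5]
orientation: [-0.156, 0.928, 0.056, 0.335]
force: [-0.6, 0.6, -0.8]
width: 0.2
grip_force: 0.0
```

Run:
```python
from h import *
from scipy.spatial.transform import Rotation as Ro
o=r.get_obs();e=o["ee_pos"][:2]-O;print("tcp rack",e[0]*c+e[1]*s,-e[0]*s+e[1]*c,o["ee_pos"],o["force"])
z=Ro.from_quat(o["orientation"]).apply([0,0,1]);print(z, z[0]*c+z[1]*s,-z[0]*s+z[1]*c)
Q=rack("top","t6");st("wide",Q,-45,40,36,92,84,145);st("wtab",Q,-50,-24,55,73,84,145);st("near",Q,-50,-20,62,67,100,145);st("sel",Q,-75,-45,-90,50,65,82)
```

```text
tcp rack -78.66457413280776 63.37424047424854 [390.52881043 303.64496292 127.50227527] [-0.62148788  0.58701799 -0.82887547]
[ 0.60335047  0.20814799 -0.76983285] 0.6382451198097299 -0.0007378519604170075
wide 580 [[-28.5, 43.8, 88.7], [0.9, 63.4, 97.5], [23.4, 82.8, 108.2]]
wtab 37 [[-32.2, 57.3, 102.6], [-28.4, 63.4, 107.4], [-24.4, 68.5, 110.2]]
near 20 [[-31.8, 62.4, 105.5], [-26.7, 64.6, 107.4], [-21.0, 66.8, 109.9]]
sel 68 [[-66.5, -15.9, 66.1], [-60.1, -8.3, 73.2], [-53.3, -2.4, 76.9]]
```

jog_arm(commands=[0,0,-1.2,0,0,0,0,0,-1.2,0,0,0,1.35,0.465,0,0,0,0,1.35,0.465,0,0,0,0,0,0,0,0,0,0,0.19,0.065,0.425,0,0,0,0.19,0.065,0.425,0,0,0,0.28,0.1,0.43,0,0,0,0.28,0.1,0.43,0,0,0,0.35,0.12,0.37,0,0,0,0.35,0.12,0.37,0,0,0,0,0,0,0,0,0])

```text
time_s: 12.62
ee_pos: [436.9, 320.1, 132.0]
orientation: [-0.155, 0.927, 0.057, 0.338]
force: [0.2, -0.3, -0.0]
width: 0.4
grip_force: 0.0
```

Run:
```python
from h import *
o=r.get_obs();e=o["ee_pos"][:2]-O;print("tcp rack",e[0]*c+e[1]*s,-e[0]*s+e[1]*c,o["ee_pos"],o["force"])
Q=rack("scene","s7")
im=cv2.imread("pics/s7.png");cv2.imwrite("pics/s7.png",cv2.resize(im[130:240,260:370],None,fx=5,fy=5))
```

```text
tcp rack -29.42631812500022 63.69980922490387 [436.94991496 320.06424744 131.96066808] [ 0.24209255 -0.25594116 -0.04316882]
```

View pics/s7.png

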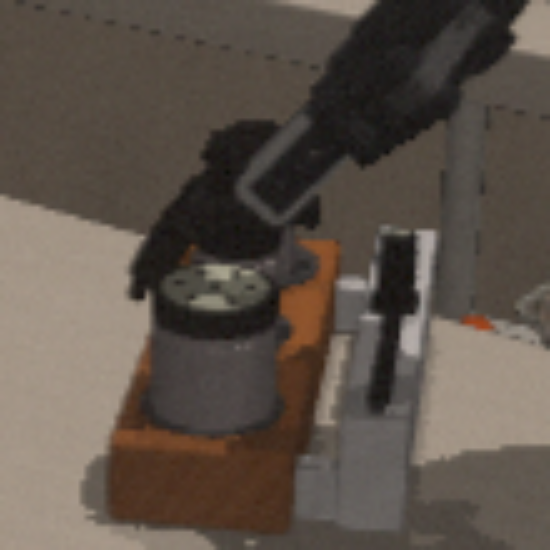

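The cap stands at about 55°, with the finger corner at (250,190) underneath it. Continuing past upright.

jog_arm(commands=[0.425,0.147,0.1,0,0,0,0.425,0.147,0.1,0,0,0,0.425,0.147,0.1,0,0,0,0.425,0.147,0.1,0,0,0,0.425,0.147,0.1,0,0,0,0.425,0.147,0.1,0,0,0,0.425,0.147,0.1,0,0,0,0.425,0.147,0.1,0,0,0,0,0,0,0,0,0])

```text
time_s: 13.8
ee_pos: [470.9, 331.7, 139.6]
orientation: [-0.155, 0.927, 0.057, 0.338]
force: [-0.7, 0.5, 0.1]
width: 0.3
grip_force: 0.0
```

jog_arm(commands=[-1.5,-0.52,0,0,0,0,-2.8,-0.97,0,0,0,0,-2.8,-0.97,0,0,0,0,-1.4,-0.48,1.5,-3.27,9.45,0,0,0,1.5,-3.27,9.45,0,0,0,0,-3.27,9.45,0,0,0,0,-3.27,9.45,0,0,0,0,0,0,0])

```text
time_s: 14.8
ee_pos: [387.4, 302.6, 169.4]
orientation: [-0.164, 0.986, 0.0, 0.001]
force: [-0.0, 0.3, 0.4]
width: 0.0
grip_force: 0.0
```

Run:
```python
from h import *
o=r.get_obs();e=o["ee_pos"][:2]-O;print("tcp rack",e[0]*c+e[1]*s,-e[0]*s+e[1]*c,o["ee_pos"],o["force"])
for n in("top","scene"):
    Q=rack(n,n+"8");st("wcap",Q,0,70,30,100,98,150);st("hi",Q,0,70,36,100,130,150);st("sel",Q,-75,-45,-90,40,65,82);st("slim",Q,-45,40,-95,-40,83,150);st("mid",Q,-45,40,-24,24,83,150)
```

```text
tcp rack -81.9803251260106 63.44374497742403 [387.37285202 302.62566805 169.3661031 ] [-0.02631219  0.26593997  0.41201851]
wcap 247 [[25.4, 43.6, 99.7], [30.0, 64.8, 118.2], [38.4, 83.7, 139.1]]
hi 49 [[30.1, 58.1, 131.4], [33.9, 63.9, 137.2], [40.1, 69.1, 140.7]]
sel 0 
slim 70 [[9.9, -75.2, 83.5], [15.7, -62.9, 87.2], [20.8, -52.6, 90.5]]
mid 241 [[-6.3, -15.6, 84.2], [4.9, 0.0, 88.6], [19.9, 13.8, 91.4]]
wcap 230 [[24.7, 52.7, 99.7], [30.2, 74.1, 117.9], [37.8, 88.5, 140.2]]
hi 52 [[28.9, 62.2, 130.4], [33.7, 70.1, 136.5], [39.3, 73.5, 141.0]]
sel 56 [[-66.2, -6.2, 66.3], [-60.6, -1.0, 73.0], [-54.0, 2.3, 78.0]]
slim 200 [[-28.3, -74.2, 83.6], [-3.3, -56.5, 90.7], [18.7, -44.1, 92.6]]
mid 228 [[-29.0, -9.0, 83.6], [-3.9, 8.1, 90.5], [18.9, 18.3, 92.7]]
```

The wide cap leans a few degrees past upright, and the slim and middle caps are shut. Now the selector.

jog_arm(commands=[1.82,-3.02,0,0,0,0,1.82,-3.02,0,0,0,0,1.82,-3.02,0,0,0,0,0,0,-2.87,0,0,0,0,0,-2.87,0,0,0,0,0,-2.87,0,0,0,0,0,0,0,0,0], hand=0)

```text
time_s: 15.78
ee_pos: [437.0, 210.9, 80.8]
orientation: [-0.165, 0.986, -0.0, -0.002]
force: [0.6, 0.6, 0.0]
width: 0.2
grip_force: 0.0
```

jog_arm(commands=[-0.164,0.472,0,0,0,0,-0.164,0.472,0,0,0,0,-0.164,0.472,0,0,0,0,-0.164,0.472,0,0,0,0,-0.164,0.472,0,0,0,0,-0.164,0.472,0,0,0,0,-0.164,0.472,0,0,0,0,-0.164,0.472,0,0,0,0,-0.164,0.472,0,0,0,0,-0.164,0.472,0,0,0,0,-0.164,0.472,0,0,0,0,-0.164,0.472,0,0,0,0,-0.164,0.472,0,0,0,0,-0.164,0.472,0,0,0,0,-0.164,0.472,0,0,0,0,0,0,0,0,0,0])

```text
time_s: 17.77
ee_pos: [414.9, 282.8, 82.9]
orientation: [-0.165, 0.986, 0.0, -0.0]
force: [0.4, 0.3, -0.5]
width: -0.1
grip_force: 0.0
```

jog_arm(commands=[-0.065,0.19,0,0,0,0,-0.065,0.19,0,0,0,0,-0.065,0.19,0,0,0,0,0,0,0,0,0,0])

```text
time_s: 18.27
ee_pos: [413.1, 288.1, 82.9]
orientation: [-0.165, 0.986, 0.0, -0.0]
force: [-0.0, -2.0, -1.5]
width: 0.1
grip_force: 0.4
```

jog_arm(commands=[-0.065,0.19,0,0,0,0,-0.065,0.19,0,0,0,0,-0.065,0.19,0,0,0,0,0,0,0,0,0,0])

```text
time_s: 18.77
ee_pos: [412.2, 291.0, 83.0]
orientation: [-0.165, 0.986, -0.004, -0.0]
force: [2.4, -13.9, 1.5]
width: 0.3
grip_force: 6.9
```

jog_arm(commands=[-0.1,0.28,0,0,0,0,0,0,0,0,0,0])

```text
time_s: 19.02
ee_pos: [412.1, 291.5, 83.0]
orientation: [-0.166, 0.986, -0.007, 0.0]
force: [5.4, -23.7, 4.4]
width: -0.1
grip_force: 12.0
```

jog_arm(commands=[0.3,-0.85,0,0,0,0,0.3,-0.85,0,0,0,0,0,0,4,0,0,0,0,0,4,0,0,0,-4,-1.4,2,0,0,0,-4,-1.4,0,0,0,0,0,0,0,0,0,0])

```text
time_s: 19.9
ee_pos: [334.8, 251.4, 183.0]
orientation: [-0.166, 0.986, 0.001, 0.001]
force: [1.6, -0.0, -0.9]
width: 0.1
grip_force: 0.0
```

Run:
```python
from h import *
for n in("top","scene"):
    Q=rack(n,n+"9");st("hi",Q,0,70,36,100,130,150);st("sel",Q,-75,-45,-90,90,65,82);st("slim",Q,-45,40,-95,-40,83,150);st("mid",Q,-45,40,-24,24,83,150)
im=cv2.imread("pics/top9.png");cv2.imwrite("pics/top9.png",cv2.resize(im[140:285,180:420],None,fx=3.2,fy=3.2))
```

```text
hi 49 [[29.8, 58.0, 131.5], [34.7, 63.5, 137.0], [40.1, 68.9, 139.7]]
sel 61 [[-66.5, 56.4, 69.9], [-59.9, 63.1, 74.4], [-53.8, 69.3, 77.2]]
slim 370 [[-28.0, -78.2, 84.1], [-1.3, -64.2, 88.6], [19.4, -50.0, 91.5]]
mid 380 [[-28.0, -15.0, 83.9], [-1.5, -0.6, 88.6], [19.6, 13.1, 91.3]]
hi 51 [[29.1, 61.7, 130.5], [33.6, 70.7, 136.0], [39.1, 73.1, 141.0]]
sel 73 [[-67.3, 62.9, 66.1], [-60.7, 70.8, 72.8], [-53.8, 74.4, 78.5]]
slim 200 [[-28.2, -75.4, 83.4], [-3.5, -55.8, 90.4], [18.7, -45.6, 92.5]]
mid 228 [[-29.0, -9.6, 83.5], [-4.2, 7.6, 90.3], [19.0, 18.4, 92.6]]
```

View pics/top9.png

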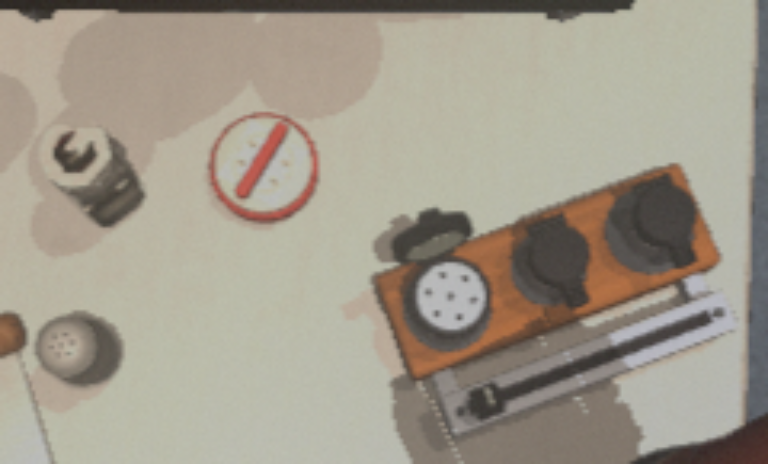

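Everything is in place: the wide mouth at (450,297) is open with its cap leaning back, the slim (660,210) and middle (550,260) caps are shut, and the selector (487,400) is at its stop. The timer is untouched.

```bash
python3 -c "
from cell import r
print(r.sign_off())"
```

```text
the job is handed in; nothing more can be done
None
```

The job is handed in, done in the order asked: slim cap pressed shut, wide cap open and leaning slightly back, and the selector at its stop by the wide shaker; the middle cap stayed shut and the timer, jar and mill were not touched, though one push on the wide cap jammed at about 65 N before I freed it.

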